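# Fetch the lino block from behind the inks

## Task

On the print table, the lino-faced printing block lies on the plywood rack behind a tin, a bottle and a jar. First clear all three containers onto the grey side tray, then lay the block face up on the paper on the green mat, squarely inside the drawn outline, and only then put the tin, the bottle and the jar back, each on the black rubber coaster it came from, centred as it stood before. Set everything down gently, keep the containers upright, and leave the roll of tape where it lies.

Things in the scene. Friction and masses are not known exactly. Their poses are not given: they have to be found in the camera images.
- tin: Metal ink tin with a paper band, an upright cylinder 66 mm in diameter and 98 mm high, 0.25 to 0.5 kg. Origin: centre of its underside, z up. Stands on one of the three coasters at the start (which one varies).
- bottle: White plastic ink bottle with narrow black cap: body 54 mm in diameter up to 88 mm, then a shoulder, cap 26 mm in diameter, 115 mm high in all, 0.2 to 0.35 kg. Origin: centre of its underside, z up. Stands on one of the coasters (which one varies).
- jar: Amber glass jar with wide black lid: body 60 mm in diameter up to 70 mm, lid 64 mm in diameter from 70 to 88 mm, 88 mm high in all, 0.2 to 0.4 kg. Origin: centre of its underside, z up. Stands on one of the coasters (which one varies).
- block: Printing block of wood with a red-brown lino face and a cut lattice pattern on top, 56 mm (its x) by 100 mm (its y) by 24 mm high, about 0.12 kg. Origin: centre of its underside, z up (face up). Lies on the rack floor in the back row, about 100 mm behind (farther from the robot than) the row of coasters, its long side roughly along the row. Either end may face either way.
- tape: Roll of masking tape lying flat in the back row of the rack beside the block, ring 84 mm outside and 64 mm inside diameter, 25 mm high. Origin: centre of its underside. Stays where it is.
- tray: Grey plastic side tray, fixed, 310 mm (its x) by 130 mm (its y), rim 14 mm high, walls 5 mm, floor 5 mm thick. Origin: centre of its underside, on the table. Stands to the left or to the right of the rack (varies), with the mat on the other side. The three containers fit in a row along its x, 90 mm apart.
- mat: Green cutting mat, fixed, 220 mm (x) by 200 mm (y), 4 mm thick, with white paper on it and a dark drawn rectangle on the paper, 66 mm (x) by 110 mm (y) inside. Origin: on the table, below the centre of the drawn rectangle. On the other side of the rack from the tray.
- coaster_left: Round black rubber coaster fixed on the front of the plywood rack, the one farthest to the robot's left (+y), 90 mm in diameter, 4 mm thick. Origin: centre of its underside, 6 mm above the table (top at 10 mm); its y runs along the row of coasters, its x away from the robot towards the back row.
- coaster_mid: The middle rubber coaster, as the left one. Neighbouring coasters are about 104 mm apart. The rack (350 mm along the row by 250 mm deep, floor 6 mm thick, fixed) has a back lip 30 mm high, some 63 mm behind the middle line of the back row, and 20 mm end lips beside the back row.
- coaster_right: The rubber coaster farthest to the robot's right (-y), as the left one.

How it is judged:
On the way, in this order (a step that is already met when the one before it is completed fails the run):
1. tin, bottle and jar all stand upright on the side tray (x of tin in the frame of tray between -0.15 and 0.15 m and y of tin in the frame of tray between -0.06 and 0.06 m and z of each of tin, bottle, jar in the frame of tray below 0.012 m and angle between each of tin, bottle, jar's own z axis and vertical below 0.12 rad and linear speed of each of tin, bottle, jar below 0.03 m/s and x of bottle in the frame of tray between -0.15 and 0.15 m and y of bottle in the frame of tray between -0.06 and 0.06 m and x of jar in the frame of tray between -0.15 and 0.15 m and y of jar in the frame of tray between -0.06 and 0.06 m), for 0.2 s.
2. the block lies squarely inside the outline on the mat while the three containers are still on the side tray (all of step 1 and horizontal distance between block and mat below 0.012 m and z of block in the frame of mat below 0.01 m and angle between the y axis of block and the y axis of mat, either way round below 0.15 rad and angle between block's own z axis and vertical below 0.1 rad and linear speed of block below 0.03 m/s), for 0.2 s.
At the end, for the whole second after the job is handed in: Tin, bottle and jar each stand upright, at rest, within 15 mm of where they stood at the start; the block lies flat on the mat, face up, its centre within 12 mm of the outline's centre and its long side within 0.15 rad of the outline's (either way round) (distance of each of tin, bottle, jar from where it was at the start of the episode below 0.015 m and angle between each of tin, bottle, jar, block's own z axis and vertical below 0.1 rad and linear speed of each of tin, bottle, jar below 0.02 m/s and angular speed of each of tin, bottle, jar below 0.2 rad/s and horizontal distance between block and mat below 0.012 m and z of block in the frame of mat below 0.01 m and angle between the y axis of block and the y axis of mat, either way round below 0.15 rad and linear speed of block below 0.03 m/s); the robot touches nothing.
It fails at once if a container is tipped by more than 0.6 rad (angle between any of tin, bottle, jar's own z axis and vertical above 0.6 rad).
It fails at once if a container or the block is dropped (faster than 0.7 m/s close above the surface) ((linear speed of tin above 0.7 m/s and height (world z) of tin below 0.035 m) or (linear speed of bottle above 0.7 m/s and height (world z) of bottle below 0.035 m) or (linear speed of jar above 0.7 m/s and height (world z) of jar below 0.035 m) or (linear speed of block above 0.7 m/s and height (world z) of block below 0.035 m)).
It fails at once if the roll of tape is moved by more than 20 mm (distance of tape from where it was at the start of the episode above 0.02 m).
It also fails if it takes over 147 s, if anything falls off the work surface, if the arm or the gripper's body presses on something with over 40 N, if the wrist force passes 120 N, or if a joint passes its speed limit or range.

## Robot

A 7-joint arm with a two-finger parallel gripper is mounted at the origin on the work surface. World frame = base frame: x ahead of the robot, y to its left, z up, the work surface at z = 0. Lengths are in m, angles in rad, forces in N, time in s.
With the tool pointing down it reaches from about 0.4 to 0.875 m from the base axis. Payload 6.5 kg.
Tool frame: the origin (TCP) lies midway between the tips of the shut fingers; the grasp point (between the pads) lies 19 mm behind it (bot.tcp_to_grasp is the distance from the TCP to the grasp point, in m); z points along the fingers, y is the direction in which the jaws open and shut (so a half turn about z gives the same grasp; the last joint's range is limited). The gripper opens to 85 mm and grips with 20 to 120 N. Pads are 22 mm wide; open, the fingers measure 114 mm over their backs; the gripper's body (76 mm by 85 mm) begins 54 mm behind the grasp point. The pads swing forward as they close: fully open they stand 13 mm farther back than shut.
Start: joints at [1.184, 0.536, -0.004, 1.538, 0.003, 1.067, -0.071], TCP at [0.205, -0.617, 0.231] pointing down, gripper open.
Joint ranges: [-2.7, 2.7], [-0.37, 2.16], [-1.27, 1.26], [0.24, 2.4], [-1.31, 4.45], [0.19, 1.91], [-2.76, 2.76]. Speed limits (rad/s): [2.39, 2.39, 3.14, 3.14, 3.14, 3.14, 3.14].

## Interface

Orientations are given as a rotation vector (axis times angle).
In Python, from rig import bot gives the robot as it stands.
- The arm moves only by the shell command python3 -m inch 'ROWS'. ROWS is JSON, a list that holds one entry, the list of rows, each a list of 7 numbers: the shift along the tool's x, y, z in m, then the turn, a rotation vector about the tool's x, y, z in degrees, then the opening, from 0 (shut) to 1 (fully open). In form: [[[x, y, z, wx, wy, wz, hand], ...]]. A call has 1 to 20 rows; each row is the pose to reach, as a shift and turn from the pose commanded when the call began, along the tool's axes at that moment; what a row does not reach only later rows make up. A row lasts 1/8 s, in which the tool goes at most 62.5 mm and 10.7 degrees, less where a joint would pass 70% of its speed; a pose out of reach is approached as far as the arm can. A call with a gripper value outside its range is refused whole. The fingers move at their own pace and stop on an object; the grip force is fixed at half the most. Time passes only in rows, so rows that repeat a pose let the fingers close. It gives the time, the measured TCP pose, the force and the opening at its end, in the units of the state.
- bot.observe(): the state, without advancing time (a new reading comes with each control period).
- bot.grab_frame(name): name is "side" or "top"; returns a dict with "color" (384x512x3 uint8, blue, green, red), "vfov" (degrees; the focal length in pixels is half the picture's height over the tangent of half this angle, whatever the lens; pixels are square), "cx", "cy" (the principal point, pixels), "dist" ([k1, k2, p1, p2, k3] as OpenCV has them; the pictures are not rectified), "extrinsics" (4x4, takes a point from world to camera coordinates). Camera axes: x right, y down, z forward; pixel columns grow to the right and rows downward; lengths in m; the calibration is good to about 2 mm. A picture is of the moment at which its call begins. There is no depth.
- bot.job_done(): hands the job in, once; it reports no verdict.
The state is a dict: "time_s": time; "qpos": joint angles; "qvel": joint speeds; "effort": joint torques, N m; "position": TCP position; "tool_rot": TCP orientation; "ft_force": force on the tool from outside, world axes, zero at the start; "torque": the same for the moment, N m; "opening": opening from 0.0 (shut) to 1.0 (fully open).
Only numpy, scipy, OpenCV 4.12 (cv2) and the standard library are available. Lean on these libraries where they do the work, as an engineer would, in place of code of your own. Each camera call takes 0.05 s, during which the arm holds its last target. There are 200 camera calls.

## Working session

There is one attempt and no reset: what is moved stays moved. The work goes in short steps, Python scripts to look and compute and a shell command to move; the robot and the scene stay as the last step left them, time stands still between calls to the robot, and variables do not carry over. Pictures are saved under pics/ and viewed, about 12 in all and at most 16, crops included, and the job is handed in when it is done.

```bash
mkdir -p pics; ls
cat > h.py <<'E'
import numpy as np, cv2
from rig import bot
def grab(n,fn):
    f=bot.grab_frame(n); cv2.imwrite('pics/'+fn,f['color']); np.save('pics/'+n+'.npy',f,allow_pickle=True); return f
def load(n): return np.load('pics/'+n+'.npy',allow_pickle=True).item()
def K(f):
    fl=192/np.tan(np.radians(f['vfov'])/2); return np.array([[fl,0,f['cx']],[0,fl,f['cy']],[0,0,1.]])
def px2w(f,uv,z):
    E=np.array(f['extrinsics']);R,t=E[:3,:3],E[:3,3]
    p=cv2.undistortPoints(np.array(uv,float).reshape(-1,1,2),K(f),np.array(f['dist'],float))[:,0]
    d=np.c_[p,np.ones(len(p))]@R; c=-R.T@t
    return c+d*((z-c[2])/d[:,2])[:,None]
def w2px(f,P):
    E=np.array(f['extrinsics'])
    return cv2.projectPoints(np.array(P,float).reshape(-1,1,3),cv2.Rodrigues(E[:3,:3])[0],E[:3,3],K(f),np.array(f['dist'],float))[0][:,0]
E
python3 - <<'E'
from h import *
for n in('top','side'):
    f=grab(n,n+'0.png'); E=np.array(f['extrinsics']); print(n,f['vfov'],f['cx'],f['cy'],f['dist'],(-E[:3,:3].T@E[:3,3]).round(3),E[2,:3].round(3))
print(bot.observe())
for n in('top','side'):
    im=cv2.imread(f'pics/{n}0.png'); cv2.imwrite(f'pics/{n}0b.png',cv2.resize(im,(800,600),interpolation=cv2.INTER_CUBIC))
E
```

```text
pics
top 56.165005445287804 251.10288397627437 190.02441094744174 [-0.07391248  0.          0.          0.          0.        ] [ 0.449 -0.01   0.809] [ 0.162 -0.003 -0.987]
side 44.952859187416955 262.9726927508485 199.68236669945907 [-0.19010617  0.          0.          0.          0.        ] [0.07  0.626 0.662] [ 0.508 -0.611 -0.607]
{'time_s': 0.1, 'qpos': array([ 1.18382072,  0.53710608, -0.0044583 ,  1.53878344,  0.00259839,
        1.06732211, -0.07121864]), 'qvel': array([-0.0001231 , -0.00230302,  0.00090226, -0.00334254,  0.00263651,
        0.00269245, -0.00167353]), 'effort': array([ 2.73190519e-03, -5.84570360e+01,  1.05215404e+00, -2.59779596e+01,
        1.26766847e-02,  4.58648967e-03, -6.65622650e-06]), 'position': array([ 0.20475982, -0.61628992,  0.23048681]), 'tool_rot': array([-3.09970268e+00, -5.01571923e-01,  5.70500274e-04]), 'ft_force': array([0.04515321, 0.29843047, 0.46983352]), 'torque': array([ 0.04955627, -0.05228728, -0.01607671]), 'opening': 1.0015522764341191}
```

View pics/top0b.png

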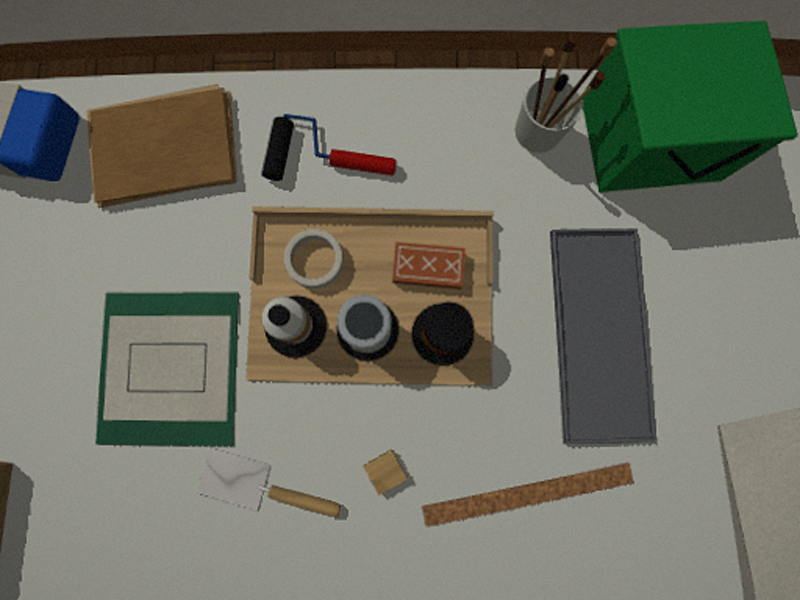

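View pics/side0b.png

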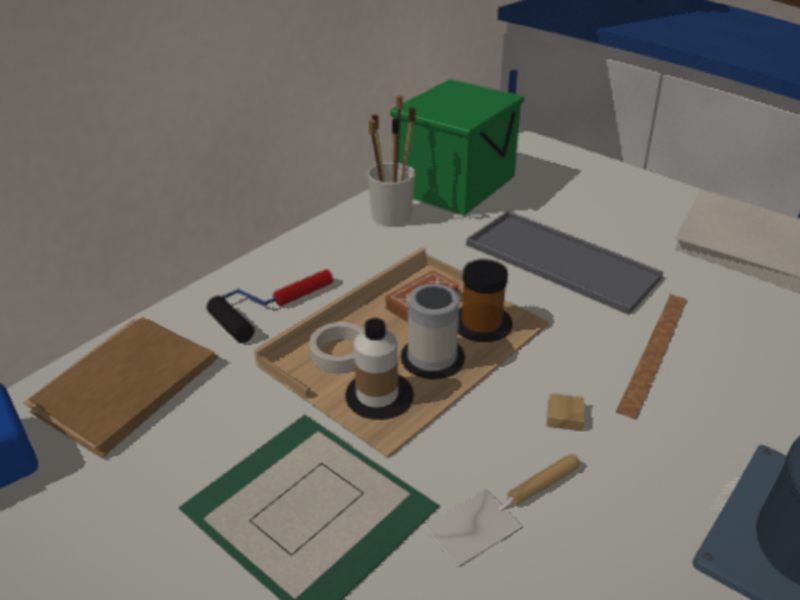

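The top view shows the bottle on the left coaster at (290,325), the tin in the middle at (366,325) and the jar on the right at (443,332). The tape is at (314,258), the block at (429,264), the tray on the right and the mat on the left. The side view agrees. Next I'll enlarge the rack in both views.

Run:
```python
from h import *
im=cv2.imread('pics/top0.png')[125:255,150:325]; cv2.imwrite('pics/c1.png',cv2.convertScaleAbs(cv2.resize(im,None,fx=4.5,fy=4.5,interpolation=cv2.INTER_CUBIC),alpha=1.6,beta=20))
im=cv2.imread('pics/side0.png')[160:275,210:340]; cv2.imwrite('pics/c2.png',cv2.convertScaleAbs(cv2.resize(im,None,fx=5,fy=5,interpolation=cv2.INTER_CUBIC),alpha=1.6,beta=20))
f=load('top')
s=1/1.5625
def P(n,uv,z): 
    p=px2w(f,np.array(uv)*s,z); print(n,p.round(4).tolist(),p.mean(0).round(4))
P('block',[(395,242),(465,246),(463,287),(393,281)],.03)
P('outl',[(129,344),(206,344),(205,391),(128,390)],.004)
P('mat',[(107,293),(239,293),(235,445),(97,444)],.004)
P('tray',[(551,231),(636,230),(656,441),(566,444)],.014)
P('tape',[(314,258)],.025)
```

```text
block [[0.6564, -0.0169, 0.03], [0.6499, -0.1168, 0.03], [0.5903, -0.1122, 0.03], [0.5997, -0.0135, 0.03]] [ 0.6241 -0.0649  0.03  ]
outl [[0.5149, 0.3714, 0.004], [0.5145, 0.2571, 0.004], [0.4474, 0.2558, 0.004], [0.4486, 0.3689, 0.004]] [0.4813 0.3133 0.004 ]
mat [[0.5905, 0.4101, 0.004], [0.5888, 0.2114, 0.004], [0.3721, 0.2104, 0.004], [0.3719, 0.4107, 0.004]] [0.4808 0.3107 0.004 ]
tray [[0.6761, -0.247, 0.014], [0.6775, -0.3755, 0.014], [0.3713, -0.3815, 0.014], [0.3702, -0.2524, 0.014]] [ 0.5238 -0.3141  0.014 ]
tape [[0.6352, 0.0993, 0.025]] [0.6352 0.0993 0.025 ]
```

View pics/c1.png

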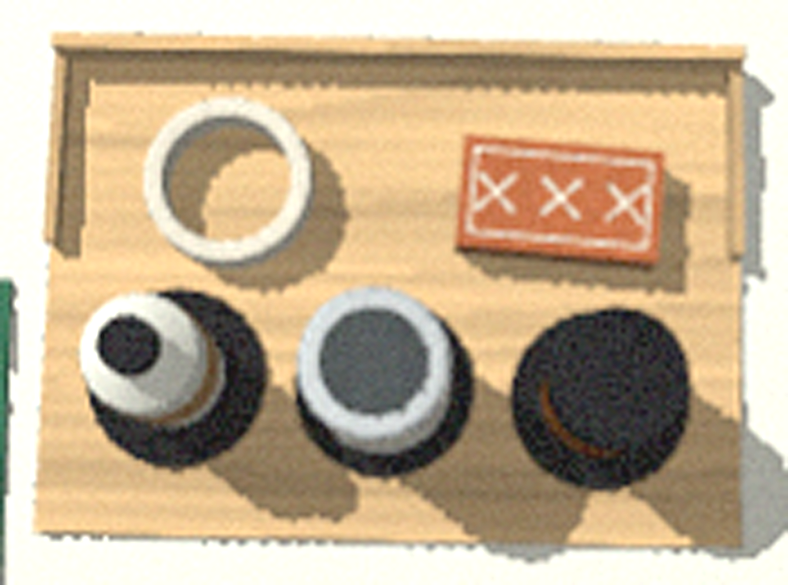

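View pics/c2.png

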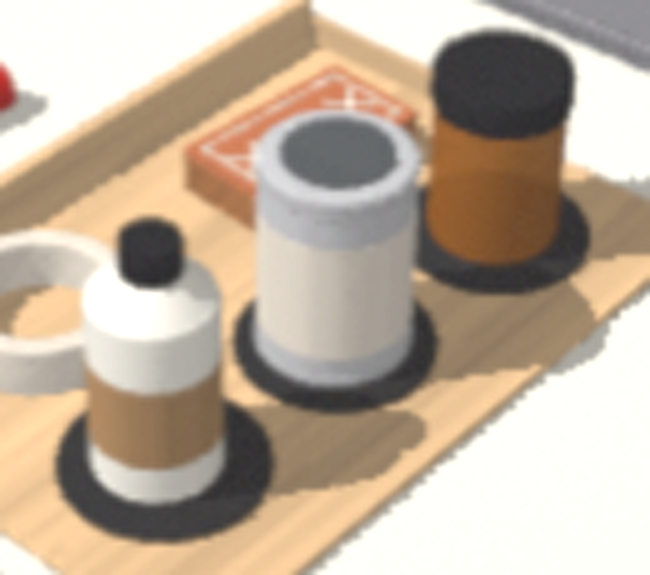

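The crops show the cap top at c1 (128,345) and c2 (151,238), the tin top at c1 (375,360) and c2 (337,158), and the jar lid at about c2 (503,72). The coasters are at c1 (178,379), (385,388) and (601,399). Next I'll convert these to positions and overlay the models to check them.

```bash
cat > ov.py <<'E'
from h import *
def circ(x,y,z,r): a=np.linspace(0,2*np.pi,60); return np.c_[x+r*np.cos(a),y+r*np.sin(a),0*a+z]
def cont(n,x,y,b): 
    return {'tin':[circ(x,y,b+.098,.033),circ(x,y,b,.033)],'bottle':[circ(x,y,b+.115,.013),circ(x,y,b+.08,.027),circ(x,y,b,.027)],'jar':[circ(x,y,b+.088,.032),circ(x,y,b+.07,.032),circ(x,y,b,.03)]}[n]
def box(x,y,z,lx,ly,a):
    c=np.array([[1,1],[1,-1],[-1,-1],[-1,1],[1,1]])*[lx/2,ly/2]; R=np.array([[np.cos(a),-np.sin(a)],[np.sin(a),np.cos(a)]]); p=c@R.T+[x,y]; return np.c_[p,0*p[:,0]+z]
def draw(f,curves,rect,s,fn,gain=1.5):
    x0,y0,x1,y1=rect
    im=cv2.convertScaleAbs(cv2.resize(f['color'][y0:y1,x0:x1],None,fx=s,fy=s,interpolation=cv2.INTER_CUBIC),alpha=gain,beta=20)
    for c in curves: cv2.polylines(im,[np.int32((w2px(f,c)+.5-[x0,y0])*s)],False,(0,255,0),1,cv2.LINE_AA)
    cv2.imwrite('pics/'+fn,im); return im
E
python3 - <<'E'
from ov import *
t,s=load('top'),load('side')
T=lambda p,z:px2w(t,[np.array(p)/4.5+[150,125]-.4],z)[0,:2].round(4)
S=lambda p,z:px2w(s,[np.array(p)/5+[210,160]-.4],z)[0,:2].round(4)
print('bottle',T((128,345),.125),S((151,238),.125)); print('tin',T((375,360),.108),S((337,158),.108)); print('jar',S((503,72),.098))
print('coast',[T(p,.01) for p in((178,379),(385,388),(601,399))],[S(p,.01) for p in((164,460),(336,335),(500,218))])
b,ti=[(T(a,z)+S(c,z))/2 for a,c,z in(((128,345),(151,238),.125),((375,360),(337,158),.108))]; j=S((503,72),.098)
cu=cont('bottle',*b,.01)+cont('tin',*ti,.01)+cont('jar',*j,.01)+[box(.6241,-.0649,.03,.056,.1,.075)]
a=draw(t,cu,(150,125,325,255),4.5,'o1.png');c=draw(s,cu,(210,160,340,275),4,'o2.png')
a=cv2.resize(a,(540,400));
E
```

```text
bottle [0.5405 0.1285] [0.5379 0.1307]
tin [0.5354 0.0237] [0.5306 0.0278]
jar [ 0.5235 -0.0789]
coast [array([0.5388, 0.1264]), array([0.5335, 0.0235]), array([ 0.5272, -0.0835])] [array([0.5365, 0.1288]), array([0.532, 0.023]), array([ 0.5259, -0.0902])]
```

View pics/o1.png

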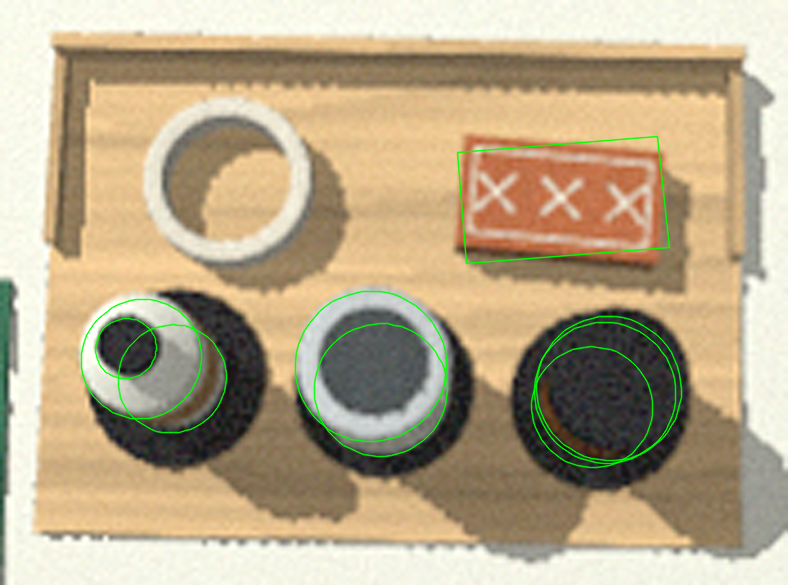

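View pics/o2.png

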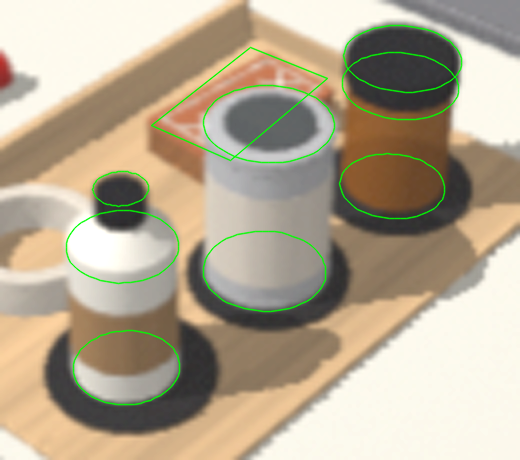

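The overlays agree within about 3 mm: bottle (.539,.129), tin (.533,.0255), jar (.525,-.081). The block is at (.624,-.065), but I drew its yaw with the wrong sign: it should be about -0.075. I'll keep the jaws along world y and the tool x along world x. First I move above the jar.

```bash
python3 -m inch '[[[0.1,-0.09,0,4,0,0,1],[0.472,-0.407,0.05,0,0,18.4,1],[0.472,-0.407,0.05,0,0,18.4,1],[0.472,-0.407,0.05,0,0,18.4,1],[0.472,-0.407,0.05,0,0,18.4,1],[0.472,-0.407,0.05,0,0,18.4,1],[0.472,-0.407,0.05,0,0,18.4,1],[0.472,-0.407,0.05,0,0,18.4,1],[0.472,-0.407,0.05,0,0,18.4,1],[0.472,-0.407,0.05,0,0,18.4,1],[0.472,-0.407,0.05,0,0,18.4,1],[0.472,-0.407,0.05,0,0,18.4,1],[0.472,-0.407,0.05,0,0,18.4,1],[0.472,-0.407,0.05,0,0,18.4,1],[0.472,-0.407,0.05,0,0,18.4,1]]]'; python3 -c "
from h import *
from scipy.spatial.transform import Rotation as R
o=bot.observe();print(o['position'],R.from_rotvec(o['tool_rot']).as_matrix().round(4),o['qpos'].round(2))"
```

```text
time_s: 1.98
position: [0.5243, -0.0825, 0.1814]
tool_rot: [3.141, -0.003, -0.0]
ft_force: [-0.6, 0.9, -0.6]
opening: 1.0
[ 0.52426179 -0.08248158  0.18137055] [[ 1.0e+00 -1.6e-03 -1.0e-04]
 [-1.6e-03 -1.0e+00 -2.0e-04]
 [-1.0e-04  2.0e-04 -1.0e+00]] [ 0.2   0.4  -0.16  1.89  0.08  0.85 -1.58]
```

```bash
python3 -m inch '[[[0,0,0.03,0,0,0,1],[0,0,0.06,0,0,0,1],[0,0,0.09,0,0,0,1],[0,0,0.108,0,0,0,1],[0,0,0.118,0,0,0,1],[0,0,0.118,0,0,0,1],[0,0,0.118,0,0,0,0],[0,0,0.118,0,0,0,0],[0,0,0.118,0,0,0,0],[0,0,0.118,0,0,0,0],[0,0,0.118,0,0,0,0],[0,0,0.118,0,0,0,0],[0,0,0.118,0,0,0,0],[0,0,0.118,0,0,0,0]]]'; python3 -c "
from h import *
from ov import *
f=grab('side','g1.png');draw(f,[],(200,100,400,250),4,'g1.png')"
```

```text
time_s: 3.72
position: [0.5256, -0.0819, 0.0647]
tool_rot: [3.141, -0.001, 0.004]
ft_force: [-1.5, -0.3, 5.7]
opening: 0.734
```

View pics/g1.png

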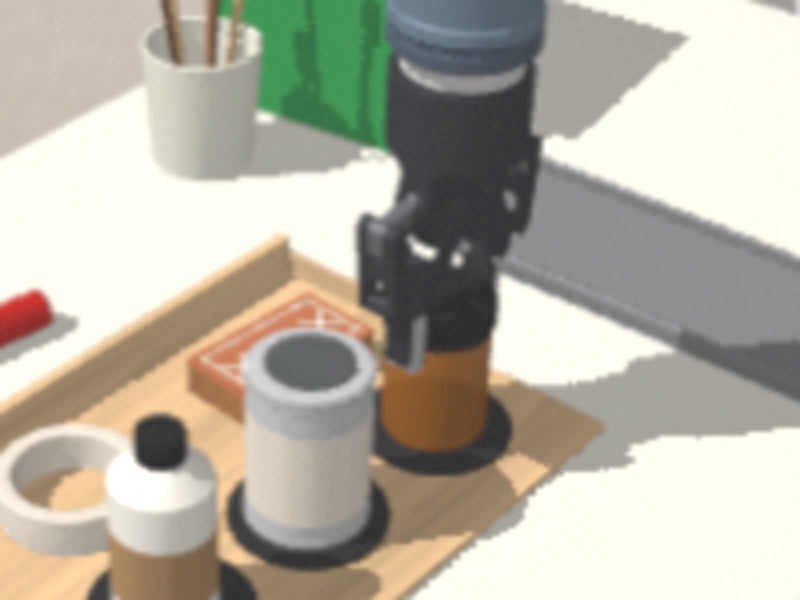

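The picture shows the jar's lid held between the pads, upright at (440,370). The opening of 0.734 (about 62 mm) fits the lid. Now I lift it and carry it to the front slot of the tray.

```bash
python3 -m inch '[[[0,0,-0.01,0,0,0,0],[0,0,-0.03,0,0,0,0],[0,0.005,-0.05,0,0,0,0],[-0.01,0.025,-0.05,0,0,0,0],[-0.025,0.06,-0.05,0,0,0,0],[-0.04,0.1,-0.05,0,0,0,0],[-0.055,0.14,-0.05,0,0,0,0],[-0.07,0.18,-0.05,0,0,0,0],[-0.085,0.212,-0.05,0,0,0,0],[-0.0915,0.228,-0.05,0,0,0,0],[-0.0915,0.232,-0.045,0,0,0,0],[-0.0915,0.232,-0.03,0,0,0,0],[-0.0915,0.232,-0.015,0,0,0,0],[-0.0915,0.232,-0.005,0,0,0,0],[-0.0915,0.232,0.001,0,0,0,0],[-0.0915,0.232,0.004,0,0,0,0],[-0.0915,0.232,0.005,0,0,0,0],[-0.0915,0.232,0.005,0,0,0,0]]]'
```

```text
time_s: 6.02
position: [0.4334, -0.3134, 0.0596]
tool_rot: [-3.141, -0.0, -0.001]
ft_force: [-2.7, 2.6, 11.1]
opening: 0.734
```

```bash
python3 -m inch '[[[0,0,0,0,0,0,1],[0,0,0,0,0,0,1],[0,0,0,0,0,0,1],[0,0,0,0,0,0,1],[0,0,-0.03,0,0,0,1],[0,0,-0.07,0,0,0,1],[0,0,-0.12,0,0,0,1],[0.01,-0.04,-0.12,0,0,0,1],[0.025,-0.1,-0.12,0,0,0,1],[0.045,-0.16,-0.12,0,0,0,1],[0.065,-0.22,-0.12,0,0,0,1],[0.085,-0.28,-0.12,0,0,0,1],[0.0995,-0.335,-0.12,0,0,0,1],[0.0995,-0.339,-0.12,0,0,0,1],[0.0995,-0.339,-0.09,0,0,0,1],[0.0995,-0.339,-0.05,0,0,0,1],[0.0995,-0.339,-0.02,0,0,0,1],[0.0995,-0.339,0.002,0,0,0,1],[0.0995,-0.339,0.003,0,0,0,1],[0.0995,-0.339,0.003,0,0,0,1]]]'; python3 -m inch '[[[0,0,0,0,0,0,0],[0,0,0,0,0,0,0],[0,0,0,0,0,0,0],[0,0,0,0,0,0,0],[0,0,0,0,0,0,0],[0,0,0,0,0,0,0],[0,0,0,0,0,0,0]]]'; python3 -c "
from h import *
from ov import *
f=grab('side','g2.png');draw(f,[],(200,100,460,290),3,'g2.png')"
```

```text
time_s: 8.52
position: [0.533, 0.0247, 0.056]
tool_rot: [3.141, -0.002, 0.001]
ft_force: [0.5, 0.4, 0.2]
opening: 1.0
time_s: 9.4
position: [0.5334, 0.0249, 0.0566]
tool_rot: [3.141, -0.001, 0.003]
ft_force: [-0.8, -1.2, 5.1]
opening: 0.761
```

View pics/g2.png

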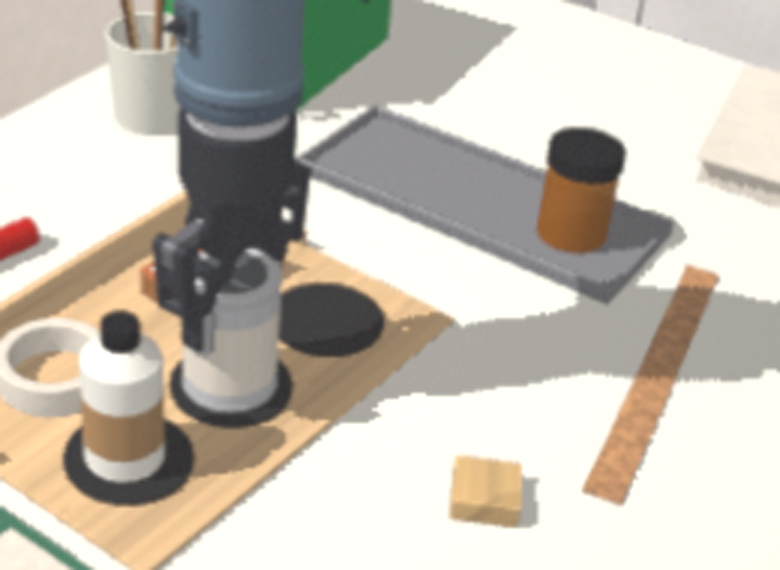

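The picture shows the jar upright on the tray at (580,190) and the tin gripped at (232,340). Next the tin goes to the middle slot.

```bash
python3 -m inch '[[[0,0,-0.01,0,0,0,0],[0,0,-0.03,0,0,0,0],[0,0.005,-0.045,0,0,0,0],[0,0.025,-0.05,0,0,0,0],[0,0.06,-0.05,0,0,0,0],[-0.002,0.1,-0.05,0,0,0,0],[-0.004,0.15,-0.05,0,0,0,0],[-0.006,0.2,-0.05,0,0,0,0],[-0.008,0.25,-0.05,0,0,0,0],[-0.0095,0.295,-0.05,0,0,0,0],[-0.0095,0.325,-0.05,0,0,0,0],[-0.0095,0.337,-0.05,0,0,0,0],[-0.0095,0.339,-0.04,0,0,0,0],[-0.0095,0.339,-0.025,0,0,0,0],[-0.0095,0.339,-0.012,0,0,0,0],[-0.0095,0.339,-0.003,0,0,0,0],[-0.0095,0.339,0.002,0,0,0,0],[-0.0095,0.339,0.004,0,0,0,0],[-0.0095,0.339,0.005,0,0,0,0],[-0.0095,0.339,0.005,0,0,0,0]]]'
```

```text
time_s: 11.95
position: [0.5228, -0.3133, 0.0517]
tool_rot: [-3.141, 0.0, 0.001]
ft_force: [-4.9, 2.0, 7.2]
opening: 0.758
```

```bash
python3 -m inch '[[[0,0,0,0,0,0,1],[0,0,0,0,0,0,1],[0,0,0,0,0,0,1],[0,0,0,0,0,0,1],[0,0,-0.03,0,0,0,1],[0,0,-0.07,0,0,0,1],[0,0,-0.13,0,0,0,1],[0,-0.04,-0.14,0,0,0,1],[0.004,-0.1,-0.14,0,0,0,1],[0.008,-0.16,-0.14,0,0,0,1],[0.01,-0.22,-0.14,0,0,0,1],[0.012,-0.28,-0.14,0,0,0,1],[0.014,-0.34,-0.14,0,0,0,1],[0.0155,-0.4,-0.14,0,0,0,1],[0.0155,-0.435,-0.14,0,0,0,1],[0.0155,-0.443,-0.14,0,0,0,1],[0.0155,-0.443,-0.11,0,0,0,1],[0.0155,-0.443,-0.07,0,0,0,1],[0.0155,-0.443,-0.03,0,0,0,1],[0.0155,-0.443,-0.009,0,0,0,1]]]'; python3 -m inch '[[[0,0,0,0,0,0,1],[0,0,0,0,0,0,0],[0,0,0,0,0,0,0],[0,0,0,0,0,0,0],[0,0,0,0,0,0,0],[0,0,0,0,0,0,0],[0,0,0,0,0,0,0],[0,0,0,0,0,0,0]]]'; python3 -c "
from h import *
from ov import *
f=grab('side','g3.png');draw(f,[],(200,100,460,290),3,'g3.png')"
```

```text
time_s: 14.45
position: [0.5377, 0.1268, 0.0571]
tool_rot: [3.14, -0.004, -0.004]
ft_force: [1.1, -0.5, 0.5]
opening: 1.0
time_s: 15.45
position: [0.5397, 0.1292, 0.0608]
tool_rot: [-3.142, 0.001, -0.004]
ft_force: [-1.0, -0.3, 5.7]
opening: 0.619
```

View pics/g3.png

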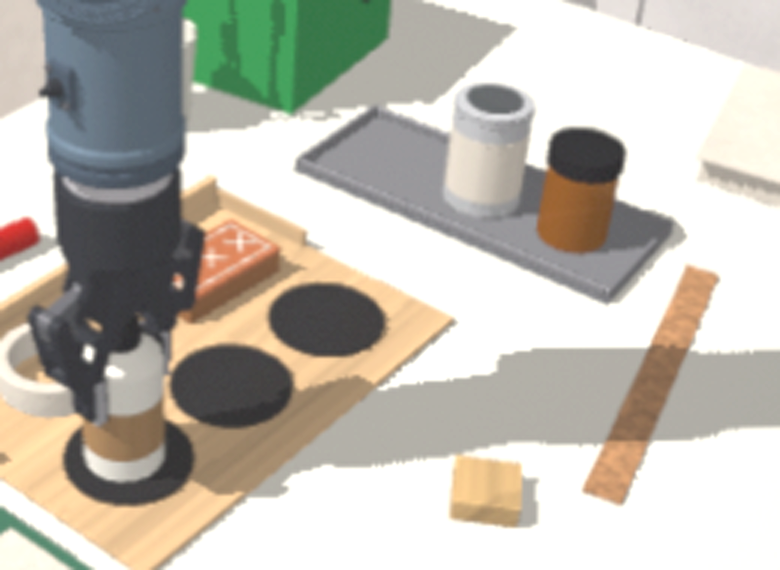

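The picture shows the tin and jar upright on the tray at (490,150) and (580,190), and the bottle gripped at (125,410). Next the bottle goes to the rear slot.

```bash
python3 -m inch '[[[0,0,-0.01,0,0,0,0],[0,0,-0.03,0,0,0,0],[0,0.005,-0.05,0,0,0,0],[0,0.025,-0.055,0,0,0,0],[0,0.06,-0.055,0,0,0,0],[0.01,0.1,-0.055,0,0,0,0],[0.02,0.15,-0.055,0,0,0,0],[0.03,0.2,-0.055,0,0,0,0],[0.04,0.25,-0.055,0,0,0,0],[0.05,0.3,-0.055,0,0,0,0],[0.06,0.35,-0.055,0,0,0,0],[0.067,0.395,-0.055,0,0,0,0],[0.072,0.425,-0.055,0,0,0,0],[0.0743,0.44,-0.055,0,0,0,0],[0.0743,0.443,-0.05,0,0,0,0],[0.0743,0.443,-0.04,0,0,0,0],[0.0743,0.443,-0.025,0,0,0,0],[0.0743,0.443,-0.012,0,0,0,0],[0.0743,0.443,-0.003,0,0,0,0],[0.0743,0.443,0.002,0,0,0,0]]]';python3 -m inch '[[[0,0,0.002,0,0,0,0],[0,0,0.003,0,0,0,0],[0,0,0.003,0,0,0,0],[0,0,0.003,0,0,0,1],[0,0,0.003,0,0,0,1],[0,0,0.003,0,0,0,1],[0,0,0.003,0,0,0,1],[0,0,-0.03,0,0,0,1],[0,0,-0.07,0,0,0,1],[0,0,-0.13,0,0,0,1],[0,0,-0.14,0,0,0,1]]]'; python3 -c "
from h import *
from ov import *
t=grab('top','g4.png')
draw(t,[],(225,125,425,290),4,'g4.png',1.3)"
```

```text
time_s: 18.0
position: [0.6125, -0.3135, 0.0564]
tool_rot: [-3.141, 0.0, 0.001]
ft_force: [-0.8, -0.0, -3.2]
opening: 0.619
time_s: 19.38
position: [0.6155, -0.3149, 0.2026]
tool_rot: [3.138, -0.001, 0.012]
ft_force: [0.6, 0.0, -0.1]
opening: 1.001
```

View pics/g4.png

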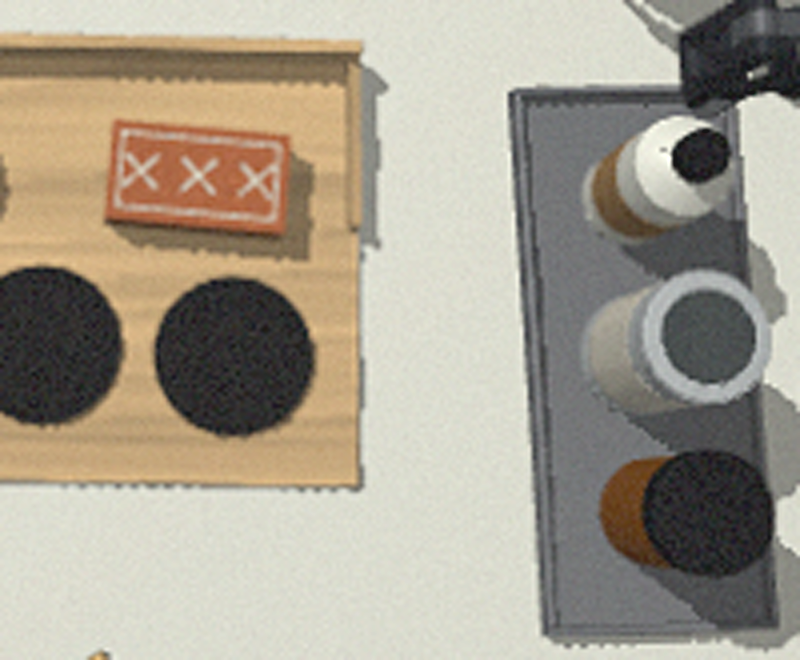

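All three containers stand upright on the tray, with tops at (700,155), (710,335) and (708,515). The block's white frame has corners (121,130), (284,143), (278,222) and (115,208), with the centre at (199,177). I now compute the block and outline poses.

Run:
```python
from h import *
t=load('top')
u=lambda c,o,s:np.array(c)/s+o-.4
p=px2w(t,u([(121,130),(284,143),(278,222),(115,208),(199,177)],[225,125],4),.03);print(p.round(4)[:,:2].tolist(),p[:4].mean(0))
for a,b in((1,0),(2,3)): d=p[b]-p[a];print('yaw',np.arctan2(-d[0],d[1]),np.linalg.norm(d))
g=cv2.cvtColor(t['color'],cv2.COLOR_BGR2GRAY)[210:260,72:142]
cv2.imwrite('pics/m.png',cv2.convertScaleAbs(cv2.resize(g,None,fx=10,fy=10,interpolation=cv2.INTER_CUBIC),alpha=1.3))
print(bot.observe()['qpos'].round(2))
```

```text
[[0.6513, -0.0214], [0.6432, -0.1122], [0.5984, -0.1075], [0.607, -0.0176], [0.6241, -0.0644]] [ 0.62496352 -0.0646717   0.03      ]
yaw -0.08891172088292833 0.09112885587915426
yaw -0.09498723504347215 0.0902984127311157
[ 0.58  0.65 -0.27  1.44  0.19  1.07 -1.3 ]
```

View pics/m.png

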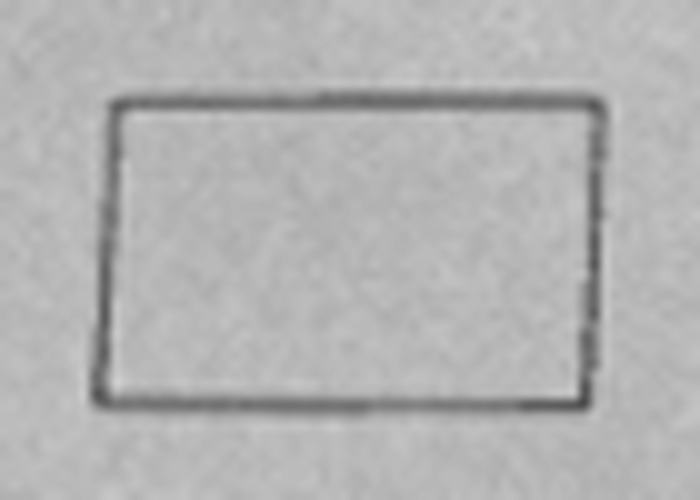

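```bash
python3 - <<'E'
from h import *
t=load('top')
p=px2w(t,np.array([(117,102),(601,102),(587,403),(100,402)])/10+[72,210]-.45,.004);print(p.round(4)[:,:2].tolist(),p.mean(0))
for a,b in((1,0),(2,3)): d=p[b]-p[a];print('yaw',np.arctan2(-d[0],d[1]),np.linalg.norm(d))
E
python3 -m inch '[[[0.001,-0.02,0,0,0,-8,1],[0.003,-0.05,0,0,0,-18,1],[0.005,-0.08,0,0,0,-28,1],[0.006,-0.11,0,0,0,-38,1],[0.007,-0.14,0,0,0,-48,1],[0.008,-0.17,0.02,0,0,-58,1],[0.01,-0.2,0.04,0,0,-68,1],[0.01,-0.23,0.06,0,0,-78,1],[0.01,-0.25,0.09,0,0,-84.7,1],[0.01,-0.25,0.11,0,0,-84.7,1],[0.01,-0.25,0.12,0,0,-84.7,1],[0.01,-0.25,0.12,0,0,-84.7,1],[0.01,-0.25,0.12,0,0,-84.7,1]]]'; python3 -c "
from h import *
o=bot.observe();print(o['position'],cv2.Rodrigues(o['tool_rot'])[0].round(4),o['qpos'].round(2))"
```

```text
[[0.5158, 0.3698], [0.5154, 0.2575], [0.4482, 0.258], [0.4482, 0.3697]] [0.48193188 0.3137732  0.004     ]
yaw -0.0030882176123224474 0.11227099039575697
yaw -1.432574007181172e-05 0.11170826029642082
time_s: 21.05
position: [0.6235, -0.0647, 0.0781]
tool_rot: [2.323, 2.113, 0.001]
ft_force: [0.1, 0.1, -0.3]
opening: 0.999
[ 0.62354004 -0.0647126   0.07812722] [[ 9.460e-02  9.955e-01  1.500e-03]
 [ 9.955e-01 -9.460e-02 -6.000e-04]
 [-4.000e-04  1.500e-03 -1.000e+00]] [ 0.43  0.76 -0.58  1.68  0.52  0.86 -0.46]
```

```bash
python3 -m inch '[[[0,0.001,0.02,0,0,0,1],[0,0.001,0.045,0,0,0,1],[0,0.001,0.06,0,0,0,1],[0,0.001,0.068,0,0,0,1],[0,0.001,0.068,0,0,0,1],[0,0.001,0.068,0,0,0,0],[0,0.001,0.068,0,0,0,0],[0,0.001,0.068,0,0,0,0],[0,0.001,0.068,0,0,0,0],[0,0.001,0.068,0,0,0,0],[0,0.001,0.068,0,0,0,0],[0,0.001,0.068,0,0,0,0],[0,0.001,0.068,0,0,0,0]]]'; python3 -c "
from h import *
o=bot.observe();print(o['position'],cv2.Rodrigues(o['tool_rot'])[0].round(4)[0],o['torque'])"
```

```text
time_s: 22.68
position: [0.6248, -0.0639, 0.0104]
tool_rot: [2.321, 2.115, 0.002]
ft_force: [-0.6, 0.1, 6.3]
opening: 0.639
[ 0.62475957 -0.06385132  0.01036639] [0.0928 0.9957 0.0018] [-0.04174872  0.22575383  0.02851929]
```

```bash
python3 -m inch '[[[0,0,-0.02,0,0,0,0],[0,0,-0.045,0,0,0,0],[0.01,-0.005,-0.065,0,0,0,0],[0.035,-0.017,-0.07,0,0,0,0],[0.07,-0.034,-0.07,0,0,0,0],[0.11,-0.054,-0.07,0,0,-1,0],[0.15,-0.073,-0.07,0,0,-2,0],[0.19,-0.093,-0.07,0,0,-3,0],[0.23,-0.112,-0.07,0,0,-4,0],[0.27,-0.132,-0.07,0,0,-5,0],[0.31,-0.152,-0.07,0,0,-5.3,0],[0.345,-0.168,-0.07,0,0,-5.3,0],[0.36,-0.176,-0.07,0,0,-5.3,0],[0.363,-0.1774,-0.06,0,0,-5.3,0],[0.363,-0.1774,-0.045,0,0,-5.3,0],[0.363,-0.1774,-0.03,0,0,-5.3,0],[0.363,-0.1774,-0.018,0,0,-5.3,0],[0.363,-0.1774,-0.012,0,0,-5.3,0],[0.363,-0.1774,-0.01,0,0,-5.3,0],[0.363,-0.1774,-0.01,0,0,-5.3,0]]]'; python3 -c "
from h import *
from ov import *
o=bot.observe();print(o['position'],cv2.Rodrigues(o['tool_rot'])[0].round(4)[0])
f=grab('side','g5.png');draw(f,[box(.482,.3135,.004,.066,.11,0),box(.482,.3135,.013,.056,.1,0)],(90,230,300,384),3.8,'g5.png',1.3)"
```

```text
time_s: 25.18
position: [0.481, 0.3142, 0.0194]
tool_rot: [-2.222, -2.221, -0.001]
ft_force: [-0.1, -0.4, -1.0]
opening: 0.637
[0.48096007 0.31417504 0.01944616] [2.e-04 1.e+00 2.e-04]
```

View pics/g5.png

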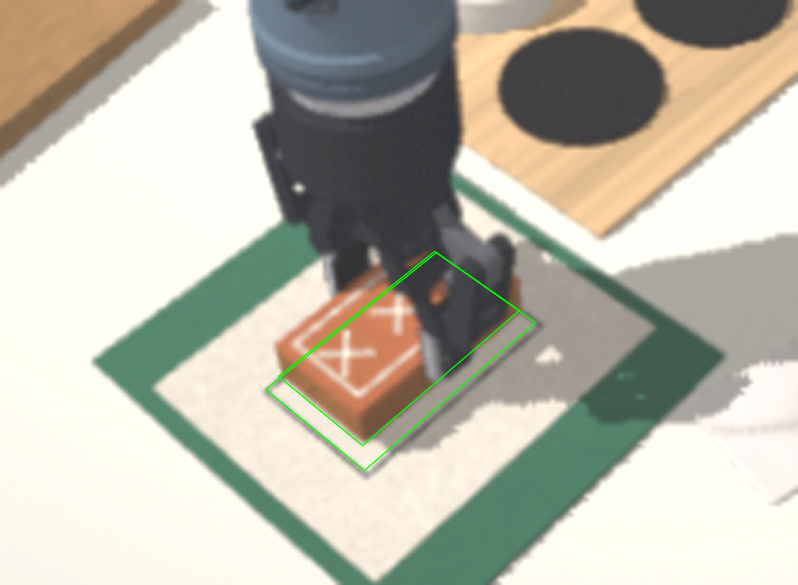

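The block hangs level just above the drawn outline and its lower edges match the overlay, with the bottom corner at (365,443). Now I lower it, release and back off.

```bash
python3 -m inch '[[[0,0,0.004,0,0,0,0],[0,0,0.008,0,0,0,0],[0,0,0.01,0,0,0,0],[0,0,0.011,0,0,0,0],[0,0,0.011,0,0,0,0],[0,0,0.011,0,0,0,1],[0,0,0.011,0,0,0,1],[0,0,0.011,0,0,0,1],[0,0,0.011,0,0,0,1],[0,0,-0.03,0,0,0,1],[0,0,-0.08,0,0,0,1],[0,0,-0.14,0,0,0,1],[-0.05,0,-0.2,0,0,8,1],[-0.1,0,-0.2,0,0,18,1],[-0.15,0.02,-0.2,0,0,28,1],[-0.2,0.04,-0.2,0,0,38,1],[-0.25,0.06,-0.2,0,0,48,1],[-0.3,0.08,-0.2,0,0,58,1],[-0.35,0.1,-0.2,0,0,68,1],[-0.35,0.1,-0.2,0,0,78,1]]]'; python3 -c "
from h import *
from ov import *
o=bot.observe();print(o['position'],cv2.Rodrigues(o['tool_rot'])[0].round(4)[0])
f=grab('top','g6.png');draw(f,[box(.482,.3135,.004,.066,.11,0),box(.482,.3135,.028,.056,.1,0)],(62,195,162,270),7,'g6.png',1.3)"
```

```text
time_s: 27.72
position: [0.5816, -0.0421, 0.2189]
tool_rot: [3.124, 0.306, 0.0]
ft_force: [0.4, 1.6, 0.2]
opening: 0.995
[ 0.58159669 -0.04205973  0.21893925] [9.810e-01 1.942e-01 3.000e-04]
```

View pics/g6.png

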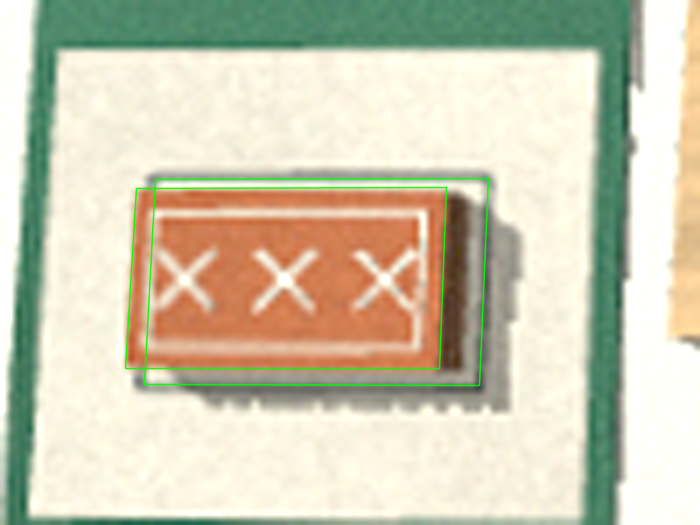

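The top view shows the block face up in the outline, matching the overlay to about 1–2 mm and square to it. Now I go back to the bottle on the tray.

```bash
python3 -m inch '[[[-0.003,0.04,0,0,0,6,1],[-0.008,0.1,0.01,0,0,11.4,1],[-0.012,0.15,0.02,0,0,11.4,1],[-0.016,0.2,0.02,0,0,11.4,1],[-0.02,0.25,0.02,0,0,11.4,1],[-0.0212,0.2726,0.02,0,0,11.4,1],[-0.0212,0.2726,0.02,0,0,11.4,1],[-0.0212,0.2726,0.02,0,0,11.4,1],[-0.0212,0.2726,0.02,0,0,11.4,1],[-0.0212,0.2726,0.02,0,0,11.4,1]]]'; python3 -c "
from h import *
o=bot.observe();print(o['position'],cv2.Rodrigues(o['tool_rot'])[0].round(4)[0])"
```

```text
time_s: 29.02
position: [0.6168, -0.3058, 0.1995]
tool_rot: [-3.141, -0.019, -0.0]
ft_force: [0.4, 0.4, -0.1]
opening: 1.0
[ 0.61682298 -0.30581421  0.19946263] [9.999e-01 1.200e-02 1.000e-04]
```

```bash
python3 -m inch '[[[-0.003,0.008,0.0,0,0,0.7,1],[-0.003,0.008,0.02,0,0,0.7,1],[-0.003,0.008,0.06,0,0,0.7,1],[-0.003,0.008,0.1,0,0,0.7,1],[-0.003,0.008,0.13,0,0,0.7,1],[-0.003,0.008,0.1435,0,0,0.7,1],[-0.003,0.008,0.1435,0,0,0.7,1],[-0.003,0.008,0.1435,0,0,0.7,1],[-0.003,0.008,0.1435,0,0,0.7,0],[-0.003,0.008,0.1435,0,0,0.7,0],[-0.003,0.008,0.1435,0,0,0.7,0],[-0.003,0.008,0.1435,0,0,0.7,0],[-0.003,0.008,0.1435,0,0,0.7,0],[-0.003,0.008,0.1435,0,0,0.7,0],[-0.003,0.008,0.1435,0,0,0.7,0]]]'; python3 -c "
from h import *
o=bot.observe();print(o['position'],cv2.Rodrigues(o['tool_rot'])[0].round(4)[0])"
```

```text
time_s: 30.9
position: [0.6144, -0.315, 0.057]
tool_rot: [3.141, -0.003, 0.002]
ft_force: [-0.9, 1.6, 5.8]
opening: 0.617
[ 0.61439229 -0.3150287   0.05698016] [ 1.     -0.0019  0.0014]
```

```bash
python3 -m inch '[[[0,0,-0.01,0,0,0,0],[0,0,-0.035,0,0,0,0],[0,-0.005,-0.055,0,0,0,0],[-0.003,-0.025,-0.06,0,0,0,0],[-0.009,-0.06,-0.06,0,0,0,0],[-0.018,-0.1,-0.06,0,0,0,0],[-0.026,-0.15,-0.06,0,0,0,0],[-0.035,-0.2,-0.06,0,0,0,0],[-0.043,-0.25,-0.06,0,0,0,0],[-0.051,-0.3,-0.06,0,0,0,0],[-0.06,-0.35,-0.06,0,0,0,0],[-0.068,-0.395,-0.06,0,0,0,0],[-0.073,-0.425,-0.06,0,0,0,0],[-0.0755,-0.44,-0.06,0,0,0,0],[-0.0755,-0.4445,-0.055,0,0,0,0],[-0.0755,-0.4445,-0.045,0,0,0,0],[-0.0755,-0.4445,-0.03,0,0,0,0],[-0.0755,-0.4445,-0.017,0,0,0,0],[-0.0755,-0.4445,-0.01,0,0,0,0],[-0.0755,-0.4445,-0.007,0,0,0,0]]]';python3 -m inch '[[[0,0,0.001,0,0,0,0],[0,0,0.002,0,0,0,0],[0,0,0.002,0,0,0,0]]]'
```

```text
time_s: 33.4
position: [0.5388, 0.1293, 0.0621]
tool_rot: [3.141, -0.004, -0.001]
ft_force: [0.4, -0.3, -2.2]
opening: 0.618
time_s: 33.78
position: [0.5393, 0.1294, 0.0619]
tool_rot: [3.141, -0.004, 0.001]
ft_force: [-3.5, -0.8, 7.0]
opening: 0.619
```

```bash
python3 -m inch '[[[0,0,0,0,0,0,1],[0,0,0,0,0,0,1],[0,0,0,0,0,0,1],[0,0,0,0,0,0,1],[0,0,-0.03,0,0,0,1],[0,0,-0.07,0,0,0,1],[0,0,-0.13,0,0,0,1],[0,0.04,-0.14,0,0,0,1],[-0.004,0.1,-0.14,0,0,0,1],[-0.008,0.16,-0.14,0,0,0,1],[-0.01,0.22,-0.14,0,0,0,1],[-0.012,0.28,-0.14,0,0,0,1],[-0.0143,0.34,-0.14,0,0,0,1],[-0.0143,0.4,-0.14,0,0,0,1],[-0.0143,0.435,-0.14,0,0,0,1],[-0.0143,0.4435,-0.14,0,0,0,1],[-0.0143,0.4435,-0.13,0,0,0,1],[-0.0143,0.4435,-0.1,0,0,0,1],[-0.0143,0.4435,-0.06,0,0,0,1],[-0.0143,0.4435,-0.02,0,0,0,1]]]'; python3 -m inch '[[[0,0,0.015,0,0,0,1],[0,0,0.03,0,0,0,1],[0,0,0.03,0,0,0,1],[0,0,0.03,0,0,0,0],[0,0,0.03,0,0,0,0],[0,0,0.03,0,0,0,0],[0,0,0.03,0,0,0,0],[0,0,0.03,0,0,0,0],[0,0,0.03,0,0,0,0],[0,0,0.03,0,0,0,0]]]'; python3 -c "
from h import *
o=bot.observe();print(o['position'],cv2.Rodrigues(o['tool_rot'])[0].round(4)[0])"
```

```text
time_s: 36.28
position: [0.5244, -0.3111, 0.0793]
tool_rot: [-3.14, -0.002, -0.0]
ft_force: [-0.7, -0.3, -0.9]
opening: 0.999
time_s: 37.52
position: [0.5249, -0.3141, 0.0522]
tool_rot: [3.141, -0.003, 0.003]
ft_force: [-0.9, 2.3, 6.5]
opening: 0.764
[ 0.52489835 -0.31408968  0.05223873] [ 1.     -0.002   0.0021]
```

```bash
python3 -m inch '[[[0,0,-0.01,0,0,0,0],[0,0,-0.03,0,0,0,0],[0,-0.005,-0.05,0,0,0,0],[0,-0.025,-0.055,0,0,0,0],[0,-0.06,-0.055,0,0,0,0],[0.002,-0.1,-0.055,0,0,0,0],[0.004,-0.15,-0.055,0,0,0,0],[0.006,-0.2,-0.055,0,0,0,0],[0.007,-0.25,-0.055,0,0,0,0],[0.0085,-0.295,-0.055,0,0,0,0],[0.0085,-0.325,-0.055,0,0,0,0],[0.0085,-0.337,-0.055,0,0,0,0],[0.0085,-0.339,-0.05,0,0,0,0],[0.0085,-0.339,-0.037,0,0,0,0],[0.0085,-0.339,-0.023,0,0,0,0],[0.0085,-0.339,-0.013,0,0,0,0],[0.0085,-0.339,-0.008,0,0,0,0],[0.0085,-0.339,-0.006,0,0,0,0],[0.0085,-0.339,-0.005,0,0,0,0],[0.0085,-0.339,-0.005,0,0,0,0]]]'
```

```text
time_s: 40.02
position: [0.5327, 0.0247, 0.0573]
tool_rot: [3.141, -0.004, -0.001]
ft_force: [-7.2, -0.3, 13.5]
opening: 0.76
```

```bash
python3 -m inch '[[[0,0,0,0,0,0,1],[0,0,0,0,0,0,1],[0,0,0,0,0,0,1],[0,0,0,0,0,0,1],[0,0,-0.03,0,0,0,1],[0,0,-0.07,0,0,0,1],[0,0,-0.12,0,0,0,1],[-0.01,0.04,-0.12,0,0,0,1],[-0.025,0.1,-0.12,0,0,0,1],[-0.045,0.16,-0.12,0,0,0,1],[-0.065,0.22,-0.12,0,0,0,1],[-0.085,0.28,-0.12,0,0,0,1],[-0.098,0.33,-0.12,0,0,0,1],[-0.098,0.3386,-0.12,0,0,0,1],[-0.098,0.3386,-0.11,0,0,0,1],[-0.098,0.3386,-0.08,0,0,0,1],[-0.098,0.3386,-0.04,0,0,0,1],[-0.098,0.3386,-0.01,0,0,0,1],[-0.098,0.3386,-0.003,0,0,0,1],[-0.098,0.3386,-0.003,0,0,0,1]]]'; python3 -m inch '[[[0,0,0,0,0,0,1],[0,0,0,0,0,0,0],[0,0,0,0,0,0,0],[0,0,0,0,0,0,0],[0,0,0,0,0,0,0],[0,0,0,0,0,0,0],[0,0,0,0,0,0,0],[0,0,0,0,0,0,0]]]'; python3 -c "
from h import *
o=bot.observe();print(o['position'],cv2.Rodrigues(o['tool_rot'])[0].round(4)[0])"
```

```text
time_s: 42.52
position: [0.4349, -0.3121, 0.0588]
tool_rot: [-3.141, 0.0, 0.0]
ft_force: [-0.3, 0.5, 0.1]
opening: 1.001
time_s: 43.52
position: [0.4352, -0.3139, 0.0601]
tool_rot: [3.141, -0.004, 0.003]
ft_force: [-1.4, 1.5, 8.1]
opening: 0.733
[ 0.43517721 -0.3138684   0.0601293 ] [ 1.     -0.0023  0.0018]
```

```bash
python3 -m inch '[[[0,0,-0.01,0,0,0,0],[0,0,-0.03,0,0,0,0],[0,-0.005,-0.05,0,0,0,0],[0.01,-0.025,-0.055,0,0,0,0],[0.025,-0.06,-0.055,0,0,0,0],[0.04,-0.1,-0.055,0,0,0,0],[0.055,-0.14,-0.055,0,0,0,0],[0.07,-0.18,-0.055,0,0,0,0],[0.083,-0.212,-0.055,0,0,0,0],[0.0903,-0.228,-0.055,0,0,0,0],[0.0903,-0.232,-0.05,0,0,0,0],[0.0903,-0.232,-0.037,0,0,0,0],[0.0903,-0.232,-0.023,0,0,0,0],[0.0903,-0.232,-0.013,0,0,0,0],[0.0903,-0.232,-0.008,0,0,0,0],[0.0903,-0.232,-0.006,0,0,0,0],[0.0903,-0.232,-0.005,0,0,0,0],[0.0903,-0.232,-0.005,0,0,0,0],[0.0903,-0.232,-0.005,0,0,0,0]]]';python3 -m inch '[[[0,0,0,0,0,0,1],[0,0,0,0,0,0,1],[0,0,0,0,0,0,1],[0,0,0,0,0,0,1],[0,0,-0.03,0,0,0,1],[0,0,-0.07,0,0,0,1],[0,0,-0.12,0,0,0,1],[0,0.05,-0.14,0,0,0,1],[0,0.1,-0.14,0,0,0,1],[0,0.15,-0.14,0,0,0,1],[0,0.2,-0.14,0,0,0,1],[-0.05,0.24,-0.14,0,0,0,1],[-0.1,0.28,-0.14,0,0,0,1],[-0.15,0.32,-0.14,0,0,0,1],[-0.15,0.32,-0.14,0,0,0,1],[-0.15,0.32,-0.14,0,0,0,1]]]'; python3 -c "
from ov import *
t0,s0=load('top')if 0 else None,None
t=grab('top','f.png');draw(t,[box(.482,.3135,.028,.056,.1,0)],(60,120,330,300),2.9,'f1.png',1.3)
s=grab('side','fs.png')
for n in('top','side'):
    a=cv2.imread(f'pics/{n}0.png')[120:290,:340] if n=='top' else cv2.imread('pics/side0.png')[150:290,200:350]
    b=(t if n=='top' else s)['color'][120:290,:340] if n=='top' else s['color'][150:290,200:350]
    if n=='top': a,b=a[50:125,150:320],b[50:125,150:320]
    k=4.5 if n=='top' else 2.6
    r=lambda i:cv2.resize(i,None,fx=k,fy=k)
    j=(np.vstack if n=='top' else np.hstack)([r(a),r(b)]); cv2.imwrite(f'pics/cmp_{n}.png',cv2.convertScaleAbs(j,alpha=1.4)[:600,:800])
    # phase shift per object
"
```

```text
time_s: 45.9
position: [0.5255, -0.082, 0.0652]
tool_rot: [3.141, -0.004, 0.001]
ft_force: [-3.7, -1.2, 11.3]
opening: 0.732
time_s: 47.9
position: [0.3747, -0.401, 0.2038]
tool_rot: [-3.141, 0.004, -0.001]
ft_force: [-0.1, 0.8, 0.6]
opening: 1.004
```

View pics/f1.png

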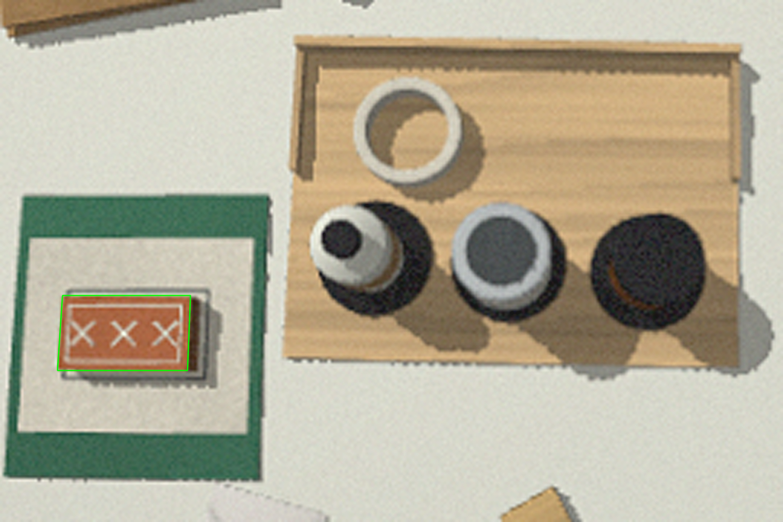

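View pics/cmp_side.png

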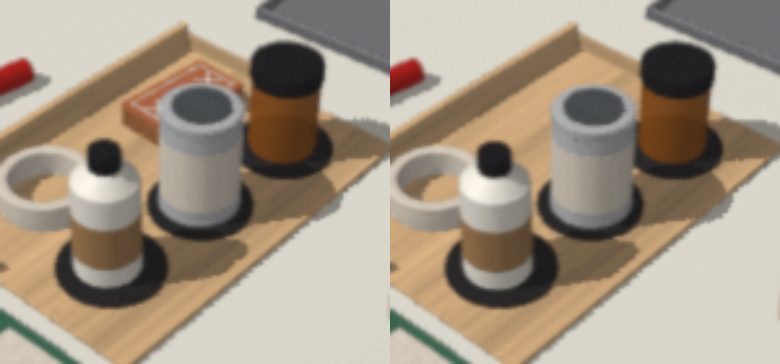

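Both views show the three containers upright on their own coasters. In the before/after side view they sit within about 1 px of the start: cap (103,155) then (493,157) after the 390 px panel offset, and tin and jar the same. The block is square inside the outline, the tape has not moved and the arm is clear.

```bash
python3 -c "
from rig import bot
print(bot.job_done(), bot.observe()['time_s'])"
```

```text
the job is handed in; nothing more can be done
the job is handed in; nothing more can be done
```

The job is done and handed in after about 48 s of the 147 s allowed; the interface gives no verdict.

I moved the jar, tin and bottle onto the side tray and laid the block face up in the drawn outline. Then I put the bottle, tin and jar back on their own coasters.

- **Containers:** the final before/after pictures show all three upright and within about 1 px (2–3 mm) of where they started.
- **Block:** it lies square inside the outline, about 1–2 mm from the centre in the top view.
- **Tape and arm:** the tape has not visibly moved, and the arm was clear of everything at hand-in.
- **Forces:** the highest wrist force read at the end of a move was about 15 N, well under the limit. Forces during the moves were not logged.

No check failed or disagreed. My first overlay drew the block's yaw with the wrong sign; I re-measured it before gripping. The first move also had a stray 4° tilt typed into one row; the next row cancelled it, well above the table.

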